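# Clear the belt tensioner and hold its arm at the stop

## Task

A stray pipe clamp is lying on the blue base plate of the belt tensioner, in the path of its red sprung arm: put it back into the grey bin with the other clamps. Then, with the gripper fingers, swing the red arm round against its spring until it is fully against the rubber stop, and finish while still holding it there, so that a fitter could slip the belt on. Leave the jar, the black coupling and the wrench where they are.

Things in the scene. Friction and masses are not known exactly. Their poses are not given: they have to be found in the camera images.
- tensioner: Fixed belt tensioner: blue steel base plate 220 (x) x 270 (y) x 12 mm thick. Origin at the centre of the plate's underside, on the bench; z up; the pivot end is +x. On it an aluminium pivot body (diameter 48 mm, 42 mm high above the bench) at x 80, y 0, before a dark steel hanger bracket (70 mm wide, 62 mm high) at x 104. A dotted arc shows the sweep; its last dot, at the stop, is red.
- stop (a point): Top centre of the black rubber stop buffer on the plate: upright, diameter 20 mm, 48 mm above the bench. At the end of the sweep the roller under the grip pin meets it.
- pivot (a point): The vertical pivot axis of the red arm, at the underside of the arm, 44 mm above the bench. Axes parallel to the tensioner's.
- cage_arm (a joint): Angle (rad) of the red arm about its vertical pivot, growing counter-clockwise seen from above. 0 = at rest, held there by the spring (arm points to 135 degrees in the tensioner's frame, -x +y side); 1.571 = against the stop (225 degrees, -x -y side). The spring always pushes back to 0, with about 3.5 N at the grip pin at rest, rising evenly to 8.5 N at the stop; it does not stay where left.
- bar_mid (a point): Middle of the red arm's top face, halfway from pivot to pin. The arm is a bar 22 mm wide, lying 44 to 54 mm above the bench. Its x axis points along the arm to the pin. Black rollers under it hang to 16 mm above the bench; the one under the pin is 28 mm in diameter and pushes whatever lies in its way.
- pin_top (a point): Top centre of the bright steel grip pin standing upright at the arm's free end, 130 mm from the pivot: diameter 16 mm, from 54 mm up to 86 mm above the bench, with nothing beside it at that height. It turns with the arm, not on its own.
- clamp: Loose steel pipe clamp with black rubber lining, 80 to 170 g, lying flat on the plate: a ring of outside diameter 50 mm, inside 36 mm, 20 mm high, with two screw ears along its own x (84 mm over both ears, 22 mm thick with screws). Origin: centre of its underside, z up. It can be gripped across the ring along its y (50 mm), roughly the tensioner's x direction.
- grey_bin: Fixed open grey plastic bin, 240 (x) x 170 (y) x 80 mm high outside, walls 5 mm. Origin at the centre of its underside; the far end (+x, the last 90 mm or so) is filled 46 mm high with other clamps. Stands to the left or the right of the tensioner.
- bin_bay (a point): Middle of the empty part of the grey bin's floor (about 140 x 160 mm), 5 mm above the bench, 43 mm towards -x of the bin's origin. Axes parallel to the bin's.
- bolt_box: Fixed cardboard box of bolts, same size as the grey bin, on the other side of the tensioner. Not the place for the clamp.
- jar: Closed translucent whitish jar with yellow cap, diameter 64, 100 mm high, standing; origin at the centre of its underside. Leave it alone.
- coupling: Black rubber pipe coupling, a tube of diameter 90, 60 mm high, standing; origin at the centre of its underside. Leave it alone.
- wrench: Wrench 180 mm long lying on the bench beyond the tensioner, along its own x; origin at its underside. Leave it alone.
Mind the look-alikes: they are no part of the job. Of the things that look like the clamp, the larger one is meant.

How it is judged:
By the outcome, as a careful person would: the job done as asked, in the order asked, and still so for the second after the job is handed in, while the arm keeps its last pose, push and grip.
It also fails if it takes over 64 s, if anything falls off the work surface, if the arm or the gripper's body presses on something with over 40 N, if the wrist force passes 120 N, or if a joint passes its speed limit or range.

## Robot

A 6-joint arm with a two-finger parallel gripper is mounted at the origin on the work surface. World frame = base frame: x ahead of the robot, y to its left, z up, the work surface at z = 0. Lengths are in m, angles in rad, forces in N, time in s.
With the tool pointing down it reaches from about 0.425 to 0.95 m from the base axis. Payload 3.5 kg.
Tool frame: the origin (TCP) lies midway between the tips of the shut fingers; the grasp point (between the pads) lies 19 mm behind it; y points along the fingers, z is the direction in which the jaws open and shut, and the axes are right-handed (so a half turn about y gives the same grasp; the last joint's range is limited). The gripper opens to 85 mm and grips with 20 to 120 N. Pads are 22 mm wide; open, the fingers measure 114 mm over their backs; the gripper's body (76 mm by 85 mm) begins 54 mm behind the grasp point. The pads swing forward as they close: fully open they stand 13 mm farther back than shut.
Start: joints at [1.133, 0.286, 1.577, -0, 1.279, -0.15], TCP at [0.192, 0.647, 0.231] pointing down, gripper open.
Joint ranges: [-2.77, 2.77], [-0.9, 2.22], [0.21, 2.48], [-1.53, 4.67], [0.24, 2.81], [-2.84, 2.84]. Speed limits (rad/s): [2.79, 2.79, 3.14, 3.14, 3.14, 3.14].

## Interface

Orientations are given as a 3x3 rotation matrix whose columns are the frame's x, y, z axes.
In Python, from rig import robot, get_image, camera_params, job, nets gives the robot as it stands.
- The arm moves only by the tool jog_arm, never from a script. Its argument "series" is a list that holds one entry, the list of rows, each a list of 5 numbers: the shift along the tool's x, y, z in cm, then the turn about the tool's y in rad, then the opening, from -1 (shut) to 1 (fully open). A call has 1 to 5 rows; each row is the pose to reach, as a shift and turn from the pose commanded when the call began, along the tool's axes at that moment; what a row does not reach only later rows make up. A row lasts 1/8 s, in which the tool goes at most 62.5 mm and 10.7 degrees, less where a joint would pass 70% of its speed; a pose out of reach is approached as far as the arm can. A call with a gripper value outside its range is refused whole. The fingers move at their own pace and stop on an object; the grip force is fixed at half the most. Time passes only in rows, so rows that repeat a pose let the fingers close. It gives the time, the measured TCP pose, the force and the opening at its end, in the units of the state.
- robot.get_obs(): the state, without advancing time (a new reading comes with each control period).
- get_image(name): name is "scene" or "top" or "wrist"; returns the picture (400x640x3 uint8, red, green, blue); there is no depth.
- camera_params(name): a dict with "camera_matrix" (3x3 intrinsics, pixels), "rvec" (rotation vector, rad) and "tvec" (3), from world to camera coordinates, as OpenCV has them; the wrist camera has in their place "T_tool_cam" (4x4, takes a point from camera to tool coordinates, whose origin is the TCP and whose axes are the tool frame's). Camera axes: x right, y down, z forward; pixel columns grow to the right and rows downward; lengths in m; the calibration is good to about 2 mm. A picture is of the moment at which its call begins: read the wrist's pose just before it. camera_params takes no time and is no camera call.
- job.hand_in(): hands the job in, once; it reports no verdict.
Trained networks look in the newest picture that a camera, given by its name, has taken for a name from the list of things; names that differ only in an ending like _2 or _b are one class to them, and where a whole thing is asked for, a point or a joint stands for the part that bears it (a point fixed in the world has none). Each returns a list of dicts, best first, with "conf" (0 to 1); they miss things now and then, are a little off and sometimes report something else, mostly with a low value. They report only what shows in the picture. A call takes as long as a camera call. They do not tell look-alikes from the thing itself.
- nets.search_frame(camera, name): "bbox" ([left, top, right, bottom] in pixels, round what is visible of it).
- nets.masks_of(camera, name): "region" (400x640 bool, what is visible of it) and "bbox" ([left, top, right, bottom] in pixels, round what is visible of it).
- nets.landmark_of(camera, name): "position" ([column, row] in pixels: a listed point, or the origin of a listed thing).
The state is a dict: "t": time; "q": joint angles; "qd": joint speeds; "joint_torque": joint torques, N m; "position": TCP position; "eef_rot": TCP orientation; "contact_force": force on the tool from outside, world axes, zero at the start; "torque": the same for the moment, N m; "grip_width": finger opening in m.
Only numpy, scipy, OpenCV 4.12 (cv2) and the standard library are available. Lean on these libraries where they do the work, as an engineer would, in place of code of your own. Each camera call takes 0.05 s, during which the arm holds its last target. There are 200 camera calls.

## Working session

There is one attempt and no reset: what is moved stays moved. The work goes in short steps, Python scripts to look and compute and a tool call to move; the robot and the scene stay as the last step left them, time stands still between calls to the robot, and variables do not carry over. Pictures are saved under pics/ and viewed, about 8 in all and at most 12, crops included, and the job is handed in when it is done.

Besides the shell and the picture viewer there is one more tool, called after "Call:" as name(argument=value, ...), one argument or row to a line, values as JSON. jog_arm: Moves the arm, as the interface text tells. Its arguments: {"type":"object","properties":{"series":{"type":"array"}},"required":["series"]}

```bash
mkdir -p pics; ls; cat > h.py <<'E'
import numpy as np, cv2
from rig import robot, get_image, camera_params, job, nets
def cam(name,obs=None):
    p=camera_params(name); K=np.array(p["camera_matrix"],float)
    if "rvec" in p:
        R=cv2.Rodrigues(np.array(p["rvec"],float))[0]; t=np.array(p["tvec"],float).ravel()
    else:
        o=obs or robot.get_obs(); T=np.eye(4); T[:3,:3]=o["eef_rot"]; T[:3,3]=o["position"]
        M=np.linalg.inv(T@np.array(p["T_tool_cam"])); R,t=M[:3,:3],M[:3,3]
    return K,R,t
def ray(c,px,z):
    K,R,t=c; d=R.T@np.linalg.inv(K)@np.array([px[0],px[1],1.]); o=-R.T@t
    return o+d*(z-o[2])/d[2]
def proj(c,P):
    K,R,t=c; q=(K@(R@np.atleast_2d(P).T+t[:,None])).T; return q[:,:2]/q[:,2:]
def snap(name,f):
    im=get_image(name); cv2.imwrite(f"pics/{f}.png",im[:,:,::-1]); return im
E
python3 - <<'E'
from h import *
a=snap("top","top1");b=snap("scene","scene1")
Z=dict(tensioner=0,stop=.048,pivot=.044,bar_mid=.054,pin_top=.086,clamp=0.012,grey_bin=0,bin_bay=.005,bolt_box=0,jar=0,coupling=0,wrench=0)
for n in ["top","scene"]:
    c=cam(n)
    for k,z in Z.items():
        print(n,k,[(round(r["conf"],2),np.round(r["position"]).tolist(),np.round(ray(c,r["position"],z)[:2],3).tolist()) for r in nets.landmark_of(n,k)[:4]])
print(robot.get_obs()["eef_rot"],robot.get_obs()["t"])
E
```

```text
pics
top tensioner [(0.71, [320.0, 210.0], [0.573, 0.011])]
top stop [(0.6, [367.0, 200.0], [0.591, -0.097])]
top pivot [(0.63, [317.0, 174.0], [0.651, 0.02])]
top bar_mid [(0.82, [299.0, 198.0], [0.591, 0.06])]
top pin_top [(0.69, [174.0, 215.0], [0.541, 0.335]), (0.63, [279.0, 219.0], [0.537, 0.1])]
top clamp [(0.78, [321.0, 230.0], [0.523, 0.007]), (0.69, [311.0, 297.0], [0.366, 0.027])]
top grey_bin [(0.8, [179.0, 212.0], [0.559, 0.355])]
top bin_bay [(0.67, [175.0, 234.0], [0.506, 0.359]), (0.21, [316.0, 174.0], [0.661, 0.025]), (0.18, [299.0, 198.0], [0.599, 0.064])]
top bolt_box [(0.92, [466.0, 241.0], [0.504, -0.339])]
top jar [(0.7, [251.0, 136.0], [0.758, 0.19])]
top coupling [(0.78, [403.0, 142.0], [0.748, -0.192])]
top wrench [(0.73, [327.0, 123.0], [0.797, -0.001]), (0.34, [470.0, 238.0], [0.514, -0.348])]
scene tensioner [(0.87, [325.0, 223.0], [0.574, 0.019]), (0.59, [286.0, 194.0], [0.543, -0.148])]
scene stop [(0.67, [286.0, 193.0], [0.593, -0.098])]
scene pivot [(0.66, [310.0, 225.0], [0.648, 0.033])]
scene bar_mid [(0.89, [337.0, 219.0], [0.6, 0.074]), (0.67, [256.
[... 321 characters left out ...]
, 218.0], [0.545, 0.022]), (0.34, [336.0, 208.0], [0.507, -0.003])]
scene bin_bay [(0.76, [469.0, 273.0], [0.512, 0.36])]
scene bolt_box [(0.6, [252.0, 165.0], [0.497, -0.346])]
scene jar [(0.63, [326.0, 300.0], [0.764, 0.179]), (0.54, [364.0, 203.0], [0.438, 0.04]), (0.16, [218.0, 218.0], [0.739, -0.196])]
scene coupling [(0.93, [214.0, 220.0], [0.751, -0.197]), (0.55, [468.0, 273.0], [0.508, 0.357]), (0.32, [289.0, 194.0], [0.539, -0.143])]
scene wrench [(0.82, [254.0, 262.0], [0.785, -0.007]), (0.29, [285.0, 193.0], [0.543, -0.154])]
[[ 9.58890318e-01 -8.49790523e-06  2.83776952e-01]
 [-2.83776952e-01 -4.81174246e-05  9.58890316e-01]
 [ 5.50605707e-06 -9.99999999e-01 -4.85508422e-05]] 1.3
```

```bash
python3 - <<'E'
import cv2,numpy as np
a=cv2.imread("pics/top1.png");cv2.imwrite("pics/c1.png",cv2.resize(a[150:320,230:430],(800,680*1),interpolation=cv2.INTER_CUBIC)[:600])
E
python3 - <<'E'
import cv2
a=cv2.imread("pics/top1.png");cv2.imwrite("pics/c1.png",cv2.resize(a[150:320,215:415],(700,595),interpolation=cv2.INTER_CUBIC))
E
```

```text
(no output)
```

View pics/scene1.png

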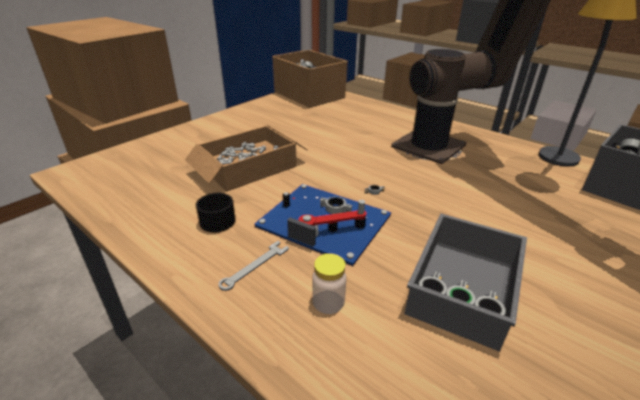

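View pics/c1.png

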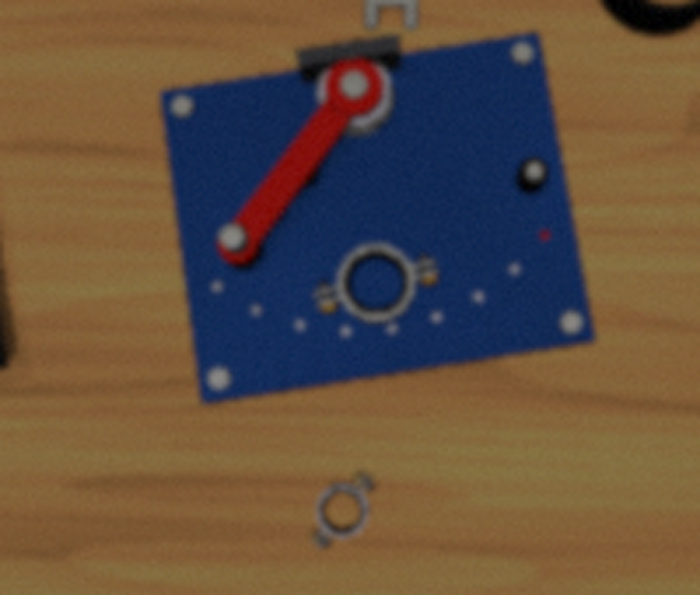

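Clamp candidates in the top view: (321,230), the large ring on the blue plate, and (311,297), a small ring on the bench. The one on the plate is meant: it is larger, it lies on the plate, and it is in the arm's sweep. The crop confirms this. The grey bin is at the left (+y), with its empty bay toward the robot.

```bash
cat >> h.py <<'E'
def totool(d,o=None):
    o=o or robot.get_obs(); return np.round(np.array(o["eef_rot"]).T@np.array(d)*100,2)
E
python3 - <<'E'
from h import *
c=cam("top"); s=3.5
w=lambda x,y,z: ray(c,(215+x/s,150+y/s),z)[:2]
cor=[w(203,402,.012),w(592,340,.012),w(538,33,.012),w(163,93,.012)]
print("plate",np.round(cor,3),np.round(np.mean(cor,0),3))
v=cor[1]-cor[0];print("yaw",np.degrees(np.arctan2(v[0],-v[1])))
e1,e2=w(327,297,.03),w(428,270,.03);v=e2-e1;print("clamp",(e1+e2)/2,np.degrees(np.arctan2(v[0],-v[1])), w(376,282,.032))
print(camera_params("wrist")["T_tool_cam"])
E
```

```text
plate [[ 0.438  0.119]
 [ 0.485 -0.142]
 [ 0.699 -0.105]
 [ 0.65   0.157]] [0.568 0.007]
yaw 10.301319397817565
clamp [0.5181027  0.00331949] 16.285113586786633 [0.51885518 0.00435546]
[[-1.23278102e-03  9.63863683e-01  2.66393093e-01 -6.80043342e-02]
 [-1.03732377e-03 -2.66394385e-01  9.63863557e-01 -1.42313441e-01]
 [ 9.99998702e-01  9.11896807e-04  1.32824465e-03  9.66674562e-04]
 [ 0.00000000e+00  0.00000000e+00  0.00000000e+00  1.00000000e+00]]
```

Call:
jog_arm(
  series=[
    [[10,0,-10.4,0.18,1],[20,0,-20.8,0.36,1],[30,0,-31.2,0.54,1],[40,0,-41.6,0.72,1],[50,0,-52,0.9,1]],
  ],
)

```text
t: 1.92
position: [0.336, 0.3681, 0.2317]
eef_rot: [[0.369, 0.001, 0.93], [-0.93, 0.001, 0.369], [-0.0, -1.0, 0.001]]
contact_force: [0.1, 0.5, -0.2]
grip_width: 0.0857
```

Call:
jog_arm(
  series=[
    [[8,1,0.7,0.1,1],[16,2,1.4,0.1,1],[24,3,2.2,0.1,1],[32,5,2.9,0.1,1],[40.6,6,3.6,0.1,1]],
  ],
)

```text
t: 2.55
position: [0.4766, 0.0926, 0.1866]
eef_rot: [[0.279, 0.001, 0.96], [-0.96, 0.0, 0.279], [0.0, -1.0, 0.001]]
contact_force: [0.4, 0.3, -0.6]
grip_width: 0.0857
```

Call:
jog_arm(
  series=[
    [[9.5,1,0,0,1],[9.5,1,0,0,1],[9.5,1,0,0,1]],
  ],
)

```text
t: 2.92
position: [0.5028, 0.0013, 0.1764]
eef_rot: [[0.275, -0.0, 0.961], [-0.961, 0.0, 0.275], [-0.0, -1.0, -0.0]]
contact_force: [-0.3, 0.0, 0.4]
grip_width: 0.0857
```

```bash
python3 - <<'E'
from h import *
o=robot.get_obs(); print(o["position"],o["eef_rot"],o["t"])
c=cam("wrist",o); snap("wrist","w1")
for k,z in dict(clamp=.012,stop=.048,pin_top=.086,pivot=.044).items():
    print(k,[(round(r["conf"],2),np.round(r["position"]).tolist(),np.round(ray(c,r["position"],z)[:2],4).tolist()) for r in nets.landmark_of("wrist",k)[:2]])
m=nets.masks_of("wrist","clamp")
for r in m[:2]:
    print(r["conf"],r["bbox"],r["region"].sum())
    ys,xs=np.nonzero(r["region"]); P=np.array([ray(c,p,.03)[:2] for p in zip(xs,ys)])
    rect=cv2.minAreaRect((P*1000).astype(np.float32));print(rect)
E
```

```text
[0.50284374 0.00128005 0.17636183] [[ 2.75364795e-01 -2.86581396e-04  9.61339767e-01]
 [-9.61339803e-01  3.53493360e-05  2.75364816e-01]
 [-1.12897156e-04 -9.99999958e-01 -2.65768141e-04]] 2.925
clamp [(0.98, [330.0, 185.0], [0.5185, 0.0056]), (0.86, [206.0, 125.0], [0.3757, 0.0305])]
stop [(0.61, [373.0, 298.0], [0.5956, -0.095])]
pin_top [(0.78, [400.0, 99.0], [0.5421, 0.0996]), (0.48, [544.0, 247.0], [0.7087, 0.0186])]
pivot [(0.7, [459.0, 207.0], [0.6463, 0.0256])]
0.91 [307.6, 146.9, 353.6, 225.2] 1637
((519.20703125, 8.366783142089844), (50.409000396728516, 79.76316833496094), 42.210723876953125)
0.69 [175.2, 101.4, 224.1, 152.6] 1012
((377.48150634765625, 29.375926971435547), (33.87990188598633, 52.71387481689453), 79.36691284179688)
```

View pics/w1.png

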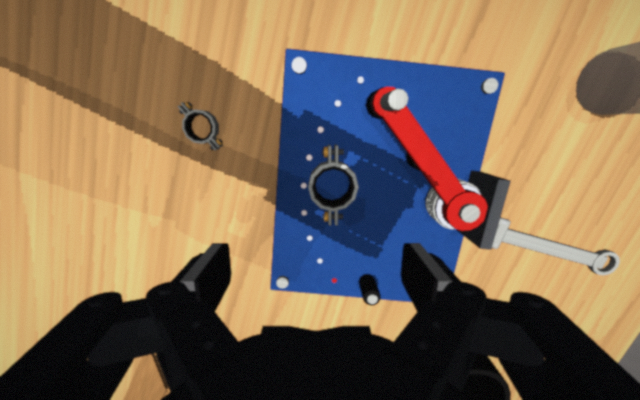

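The wrist picture shows the large clamp's ring at (333,187), with its ears almost vertical in the image. That lines up with the jaws. The arm's pin is at (398,99) and the stop at (371,298). I'll descend now.

Call:
jog_arm(
  series=[
    [[0.1,4,1.6,0,1],[0.1,9,1.6,0,1],[0.1,13,1.6,0,1],[0.1,16.2,1.6,0,1],[0.1,16.4,1.6,0,1]],
  ],
)

```text
t: 3.85
position: [0.5157, 0.0081, 0.0101]
eef_rot: [[0.281, -0.006, 0.96], [-0.96, 0.001, 0.281], [-0.003, -1.0, -0.005]]
contact_force: [0.2, -0.0, 0.4]
grip_width: 0.0855
```

Call:
jog_arm(
  series=[
    [[0,0,0,0,-1],[0,0,0,0,-1],[0,0,0,0,-1],[0,0,0,0,-1],[0,0,0,0,-1]],
  ],
)

```text
t: 4.47
position: [0.5202, 0.0066, 0.0151]
eef_rot: [[0.279, 0.004, 0.96], [-0.96, -0.0, 0.279], [0.002, -1.0, 0.004]]
contact_force: [-0.5, -0.6, 5.6]
grip_width: 0.0488
```

Call:
jog_arm(
  series=[
    [[0,-2,0,0,-1],[0,-6,0,0,-1],[0,-12,0,0,-1],[-4,-16,1,0,-1],[-10,-17,2.6,0,-1]],
  ],
)

```text
t: 5.1
position: [0.5178, 0.1097, 0.1879]
eef_rot: [[0.276, 0.01, 0.961], [-0.961, -0.0, 0.276], [0.003, -1.0, 0.01]]
contact_force: [1.0, 0.3, -0.6]
grip_width: 0.0487
```

Call:
jog_arm(
  series=[
    [[-5,0,1.3,0,-1],[-10,0,2.6,0,-1],[-16,0,4,0,-1],[-20,0,5,0,-1],[-20,0,5,0,-1]],
  ],
)

```text
t: 5.72
position: [0.5068, 0.3182, 0.1832]
eef_rot: [[0.283, 0.001, 0.959], [-0.959, 0.001, 0.283], [-0.0, -1.0, 0.001]]
contact_force: [0.7, -0.5, -1.2]
grip_width: 0.0487
```

```bash
python3 - <<'E'
from h import *
o=robot.get_obs(); print(o["position"],o["grip_width"],o["t"])
c=cam("wrist",o); a=snap("wrist","w2")
for k,z in dict(grey_bin=0,bin_bay=.005).items():
    print(k,[(round(r["conf"],2),np.round(r["position"]).tolist(),np.round(ray(c,r["position"],z)[:2],4).tolist()) for r in nets.landmark_of("wrist",k)[:2]])
t=cv2.imread("pics/top1.png"); t=cv2.resize(t[150:275,120:245],(500,500),interpolation=cv2.INTER_CUBIC); t=cv2.convertScaleAbs(t,alpha=2,beta=20)
b=cv2.resize(a[:,:,::-1],(480,300)); t=cv2.resize(t,(300,300))
cv2.imwrite("pics/m2.png",np.hstack([b,t]))
E
```

```text
[0.50676734 0.31815385 0.18320462] 0.04865955778489757 5.725
grey_bin [(0.66, [371.0, 151.0], [0.5575, 0.3693])]
bin_bay [(0.97, [331.0, 146.0], [0.5117, 0.3616])]
```

View pics/m2.png

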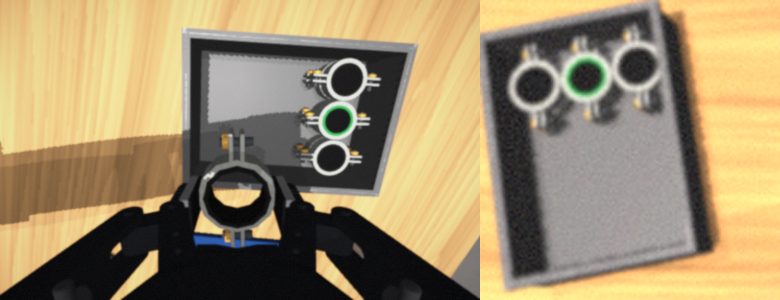

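The left half shows the clamp held in the jaws over the bin. The bay is clear on the robot side and the other clamps are at the far end. I'll lower it into the bay.

Call:
jog_arm(
  series=[
    [[-4.1,1,1.4,0.05,-1],[-4.1,5,1.4,0.05,-1],[-4.1,10,1.4,0.05,-1],[-4.1,15,1.4,0.05,-1],[-4.1,16.3,1.4,0.05,-1]],
  ],
)

```text
t: 6.5
position: [0.507, 0.3561, 0.0156]
eef_rot: [[0.229, -0.007, 0.973], [-0.973, -0.004, 0.229], [0.002, -1.0, -0.008]]
contact_force: [-1.0, -0.1, -0.9]
grip_width: 0.0485
```

Call:
jog_arm(
  series=[
    [[0,0,0,0,-1],[0,0,0,0,0.6],[0,0,0,0,0.6],[0,0,0,0,0.6],[0,0,0,0,0.6]],
  ],
)

```text
t: 7.12
position: [0.5096, 0.3591, 0.0201]
eef_rot: [[0.231, 0.001, 0.973], [-0.973, 0.0, 0.231], [-0.0, -1.0, 0.001]]
contact_force: [-0.2, -0.3, 0.0]
grip_width: 0.0682
```

Call:
jog_arm(
  series=[
    [[0,-2,0,0,0.6],[0,-6,0,0,0.6],[0,-11,0,0,0.6],[0,-17,0,0,0.6],[0,-17,0,0,0.6]],
  ],
)

```text
t: 7.75
position: [0.5129, 0.3609, 0.1988]
eef_rot: [[0.231, 0.014, 0.973], [-0.973, 0.007, 0.231], [-0.003, -1.0, 0.015]]
contact_force: [0.2, 0.6, -0.7]
grip_width: 0.0683
```

```bash
python3 - <<'E'
from h import *
o=robot.get_obs(); print(o["position"],o["grip_width"],o["t"])
c=cam("wrist",o); a=snap("wrist","w3")
print([(round(r["conf"],2),np.round(r["position"]).tolist(),np.round(ray(c,r["position"],.005)[:2],4).tolist()) for r in nets.landmark_of("wrist","clamp")[:5]])
E
```

```text
[0.51290806 0.36089087 0.19875785] 0.06828101221198359 7.75
[(0.72, [168.0, 374.0], [0.3749, 0.0332]), (0.69, [311.0, 181.0], [0.5108, 0.3591])]
```

View pics/w3.png

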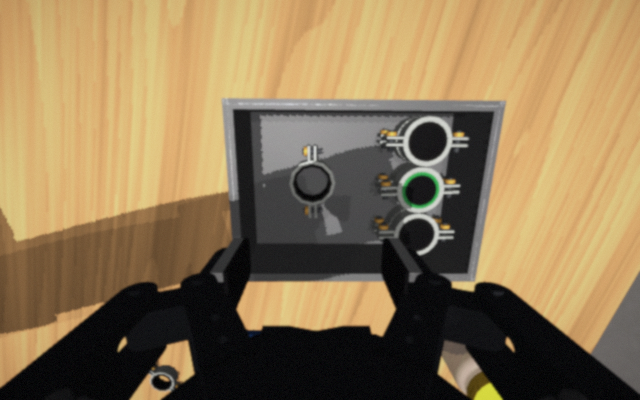

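The clamp lies in the bay of the grey bin, with its ring at (313,183), clear of the others. Next I move to the pin at about (0.541, 0.099). I'll turn so the jaws close along the tangent, choosing the side that keeps joint 6 away from its limit.

Call:
jog_arm(
  series=[
    [[5,0,-0.7,0.18,1],[10,0,-1.3,0.36,1],[15,0,-2,0.54,1],[20,0,-2.6,0.72,1],[26.1,0,-3.3,0.9,1]],
  ],
)

```text
t: 8.48
position: [0.5361, 0.0961, 0.1874]
eef_rot: [[-0.622, -0.004, 0.783], [-0.783, 0.0, -0.622], [0.002, -1.0, -0.003]]
contact_force: [1.0, -0.1, -0.0]
grip_width: 0.0853
```

Call:
jog_arm(
  series=[
    [[0,0,0,0.18,1],[0,0,0,0.36,1],[0,0,0,0.54,1],[0,0,0,0.72,1],[0,0,0,0.9,1]],
  ],
)

```text
t: 9.1
position: [0.536, 0.0973, 0.1872]
eef_rot: [[-1.0, -0.004, -0.002], [0.002, 0.0, -1.0], [0.004, -1.0, -0.0]]
contact_force: [0.3, -0.9, 0.4]
grip_width: 0.0856
```

Call:
jog_arm(
  series=[
    [[0,0,0,0.18,1],[0,0,0,0.36,1],[0,0,0,0.54,1],[0,0,0,0.62,1],[0,0,0,0.62,1]],
  ],
)

```text
t: 9.72
position: [0.5363, 0.0974, 0.1876]
eef_rot: [[-0.817, -0.004, -0.577], [0.577, 0.0, -0.817], [0.003, -1.0, 0.002]]
contact_force: [0.1, 0.3, 0.2]
grip_width: 0.0852
```

```bash
python3 - <<'E'
from h import *
o=robot.get_obs(); print(o["position"],o["eef_rot"],o["q"],o["t"])
c=cam("wrist",o); a=snap("wrist","w4")
for k,z in dict(pin_top=.086,bar_mid=.054,pivot=.044,stop=.048).items():
    print(k,[(round(r["conf"],2),np.round(r["position"]).tolist(),np.round(ray(c,r["position"],z)[:2],4).tolist(),totool(np.r_[ray(c,r["position"],z)[:2]-o["position"][:2],0],o)) for r in nets.landmark_of("wrist",k)[:2]])
E
```

```text
[0.5362542  0.09735955 0.18757232] [[-8.16618915e-01 -3.82398314e-03 -5.77164556e-01]
 [ 5.77168738e-01  1.20412853e-05 -8.16624912e-01]
 [ 3.12970970e-03 -9.99992688e-01  2.19725038e-03]] [-6.60004374e-03  4.33465329e-02  1.93535513e+00 -1.43531993e-05
  1.16671498e+00  2.17945937e+00] 9.725
pin_top [(0.69, [313.0, 195.0], [0.5396, 0.0984], array([-0.21, -0.  , -0.28]))]
bar_mid [(0.66, [312.0, 119.0], [0.5927, 0.0628], array([-6.61, -0.02, -0.44]))]
pivot [(0.76, [310.0, 42.0], [0.6479, 0.0251], array([-13.29,  -0.04,  -0.55]))]
stop [(0.96, [460.0, 7.0], [0.5953, -0.0952], array([-15.93,  -0.02,  12.32]))]
```

View pics/w4.png

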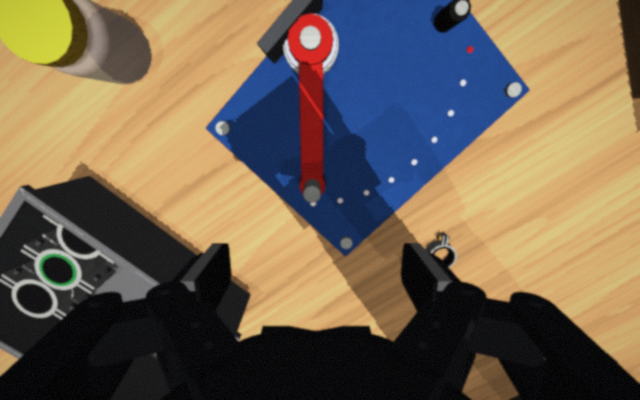

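The pin is at (312,192) directly below, between the jaws. I'll descend and grip it.

Call:
jog_arm(
  series=[
    [[-0.2,4,-0.3,0,1],[-0.2,9,-0.3,0,1],[-0.2,12,-0.3,0,1],[-0.2,12.7,-0.3,0,1],[-0.2,12.7,-0.3,0,1]],
  ],
)

```text
t: 10.6
position: [0.5413, 0.0987, 0.0629]
eef_rot: [[-0.816, 0.0, -0.578], [0.578, -0.0, -0.816], [-0.0, -1.0, -0.0]]
contact_force: [-0.3, -0.4, 0.7]
grip_width: 0.0854
```

Call:
jog_arm(
  series=[
    [[0,0,0,0,-1],[0,0,0,0,-1],[0,0,0,0,-1],[0,0,0,0,-1],[0,0,0,0,-1]],
  ],
)

```text
t: 11.22
position: [0.5409, 0.0984, 0.0631]
eef_rot: [[-0.816, -0.0, -0.578], [0.578, -0.001, -0.816], [-0.0, -1.0, 0.001]]
contact_force: [-1.6, -0.9, 4.4]
grip_width: 0.0136
```

Call:
jog_arm(
  series=[
    [[0,0,0,0,-1],[0,0,0,0,-1],[0,0,0,0,-1]],
  ],
)

```text
t: 11.6
position: [0.5409, 0.0985, 0.063]
eef_rot: [[-0.816, -0.0, -0.578], [0.578, -0.001, -0.816], [0.0, -1.0, 0.001]]
contact_force: [-1.7, -1.0, 4.9]
grip_width: 0.0137
```

Call:
jog_arm(
  series=[
    [[-0.04,0,0.97,-0.075,-1],[-0.15,0,1.94,-0.15,-1],[-0.33,0,2.9,-0.225,-1],[-0.58,0,3.84,-0.3,-1],[-0.9,0,4.76,-0.375,-1]],
  ],
)

```text
t: 12.22
position: [0.5214, 0.0555, 0.0631]
eef_rot: [[-0.971, 0.002, -0.238], [0.238, 0.003, -0.971], [-0.002, -1.0, -0.003]]
contact_force: [-1.2, 3.2, 3.0]
grip_width: 0.0139
```

Call:
jog_arm(
  series=[
    [[0,0,0,0,-1]],
  ],
)

```text
t: 12.35
position: [0.5214, 0.0552, 0.0631]
eef_rot: [[-0.97, 0.002, -0.241], [0.241, 0.002, -0.97], [-0.001, -1.0, -0.002]]
contact_force: [-0.3, 3.6, 5.5]
grip_width: 0.0137
```

Call:
jog_arm(
  series=[
    [[-0.04,0,0.97,-0.075,-1],[-0.15,0,1.94,-0.15,-1],[-0.33,0,2.9,-0.225,-1],[-0.58,0,3.84,-0.3,-1],[-0.9,0,4.76,-0.375,-1]],
  ],
)

```text
t: 12.98
position: [0.5187, 0.0072, 0.0631]
eef_rot: [[-0.991, 0.001, 0.133], [-0.133, 0.002, -0.991], [-0.002, -1.0, -0.002]]
contact_force: [0.5, 4.7, 5.6]
grip_width: 0.0138
```

Call:
jog_arm(
  series=[
    [[-0.04,0,0.97,-0.075,-1],[-0.15,0,1.94,-0.15,-1],[-0.33,0,2.9,-0.225,-1],[-0.58,0,3.84,-0.3,-1],[-0.9,0,4.76,-0.375,-1]],
  ],
)

```text
t: 13.6
position: [0.5336, -0.0386, 0.0631]
eef_rot: [[-0.874, -0.0, 0.487], [-0.487, 0.003, -0.874], [-0.001, -1.0, -0.002]]
contact_force: [-1.3, 6.1, 6.5]
grip_width: 0.0139
```

Call:
jog_arm(
  series=[
    [[0,0,0,0,-1]],
  ],
)

```text
t: 13.72
position: [0.5337, -0.0388, 0.063]
eef_rot: [[-0.875, -0.0, 0.485], [-0.485, 0.002, -0.875], [-0.001, -1.0, -0.002]]
contact_force: [-1.7, 5.1, 7.1]
grip_width: 0.0137
```

Call:
jog_arm(
  series=[
    [[-0.07,0,1.3,-0.1,-1],[-0.26,0,2.58,-0.2,-1],[-0.58,0,3.84,-0.3,-1],[-1.03,0,5.06,-0.4,-1],[-1.03,0,5.06,-0.4,-1]],
  ],
)

```text
t: 14.35
position: [0.5669, -0.0781, 0.063]
eef_rot: [[-0.616, -0.003, 0.787], [-0.787, 0.002, -0.616], [-0.0, -1.0, -0.003]]
contact_force: [-6.2, 4.9, 9.0]
grip_width: 0.014
```

Call:
jog_arm(
  series=[
    [[0,0,0.2,-0.016,-1],[-0.01,0,0.4,-0.032,-1],[-0.02,0,0.6,-0.046,-1],[-0.02,0,0.6,-0.046,-1]],
  ],
)

```text
t: 14.85
position: [0.5711, -0.0813, 0.063]
eef_rot: [[-0.579, -0.003, 0.815], [-0.815, 0.002, -0.579], [0.0, -1.0, -0.004]]
contact_force: [-4.9, 3.7, 8.7]
grip_width: 0.0135
```

Call:
jog_arm(
  series=[
    [[0,0,0.2,0,-1],[0,0,0.2,0,-1]],
  ],
)

```text
t: 15.1
position: [0.5724, -0.0823, 0.063]
eef_rot: [[-0.579, -0.004, 0.815], [-0.815, 0.002, -0.579], [0.0, -1.0, -0.005]]
contact_force: [-6.2, 4.7, 10.0]
grip_width: 0.0139
```

Call:
jog_arm(
  series=[
    [[0,0,0.2,0,-1],[0,0,0.2,0,-1]],
  ],
)

```text
t: 15.35
position: [0.5737, -0.0832, 0.063]
eef_rot: [[-0.578, -0.005, 0.816], [-0.816, 0.003, -0.578], [0.001, -1.0, -0.006]]
contact_force: [-6.2, 5.3, 11.2]
grip_width: 0.0138
```

Call:
jog_arm(
  series=[
    [[0,0,0.2,0,-1],[0,0,0.2,0,-1]],
  ],
)

```text
t: 15.6
position: [0.5739, -0.0833, 0.063]
eef_rot: [[-0.578, -0.009, 0.816], [-0.816, 0.005, -0.578], [0.002, -1.0, -0.011]]
contact_force: [-10.7, 7.6, 14.4]
grip_width: 0.014
```

Call:
jog_arm(
  series=[
    [[0,0,0.2,0,-1],[0,0,0.2,0,-1],[0,0,0.2,0,-1]],
  ],
)

```text
t: 15.98
position: [0.5741, -0.0834, 0.0629]
eef_rot: [[-0.578, -0.014, 0.816], [-0.816, 0.007, -0.578], [0.002, -1.0, -0.015]]
contact_force: [-15.6, 9.4, 18.7]
grip_width: 0.014
```

```bash
python3 - <<'E'
from h import *
o=robot.get_obs(); print(o["position"],o["contact_force"],o["t"])
c=cam("top")
for n in ["top","wrist","scene"]: snap(n,"f_"+n)
for k,z in dict(jar=0,coupling=0,wrench=0,clamp=.01).items():
    print(k,[(round(r["conf"],2),np.round(ray(c,r["position"],z)[:2],3).tolist()) for r in nets.landmark_of("top",k)[:3]])
t=cv2.imread("pics/f_top.png")[110:310,130:430]; w=cv2.imread("pics/f_wrist.png")
cv2.imwrite("pics/m5.png",np.hstack([cv2.resize(t,(450,300),interpolation=cv2.INTER_CUBIC),cv2.resize(w,(350,300))]))
s=cv2.imread("pics/f_scene.png")[150:270,230:430]; cv2.imwrite("pics/m6.png",cv2.resize(s,(800,480),interpolation=cv2.INTER_CUBIC))
E
```

```text
[ 0.57405512 -0.08341775  0.06287452] [-15.60345138   9.44658958  18.67397888] 15.975
jar [(0.83, [0.764, 0.188])]
coupling [(0.84, [0.75, -0.187])]
wrench [(0.88, [0.801, 0.001]), (0.43, [0.565, 0.009])]
clamp [(0.62, [0.516, 0.36])]
```

View pics/m5.png

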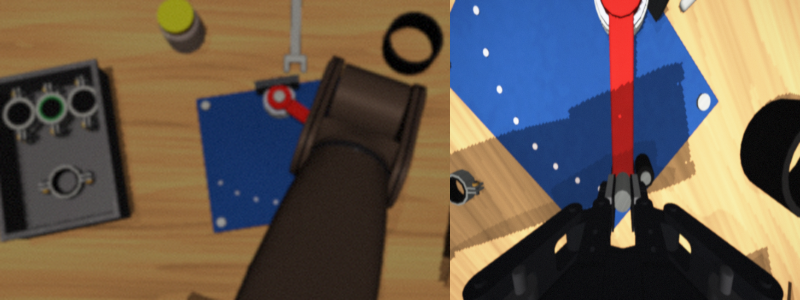

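View pics/m6.png

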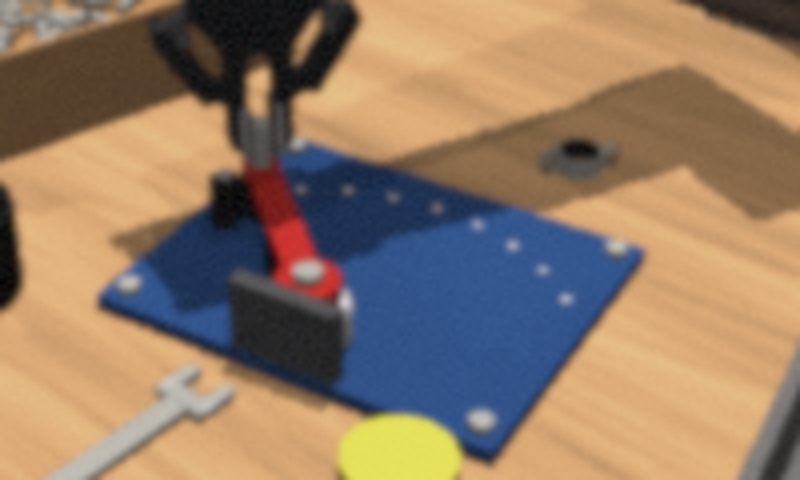

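The pictures show the arm end touching the black stop, the pin between the fingers, and the clamp in the grey bin. The jar, coupling and wrench have not moved. I'll do one short hold to check it is steady.

Call:
jog_arm(
  series=[
    [[0,0,0,0,-1],[0,0,0,0,-1],[0,0,0,0,-1],[0,0,0,0,-1]],
  ],
)

```text
t: 16.82
position: [0.5741, -0.0835, 0.0629]
eef_rot: [[-0.578, -0.014, 0.816], [-0.816, 0.007, -0.578], [0.002, -1.0, -0.015]]
contact_force: [-14.9, 9.9, 18.9]
grip_width: 0.0139
```

```bash
python3 -c "
from rig import job; print(job.hand_in())"
```

```text
the job is handed in; nothing more can be done
None
```

I put the clamp from the blue plate into the empty bay of the grey bin. Then I gripped the pin, swung the red arm about 90° to the rubber stop, and handed in at about 17 s, still holding it there.

**Arm at the stop:** over the last few commanded millimetres the pin hardly moved while the push rose from about 8 N to 18 N. The pictures show the arm end touching the stop. The arm stayed steady through a half-second hold just before hand-in.

**Clamp:** the last top view puts it at about (0.516, 0.360), in the bay.

**Jar, coupling and wrench:** these are where they were, within about 1 cm, which is the measuring noise. I left the smaller look-alike clamp on the bench alone.

**Disagreements:**
- The fingers read 13.9 mm on the 16 mm pin, yet the grip held throughout.
- The vertical force on the tool rose to about 19 N while pressing on the stop. I did not find the cause, but the total stayed well below the 120 N wrist limit.

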